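# Put the stone carver's tools back in the shadow tray

### The job

Clear up after carving: lay the blue-shanked broad chisel (not the red toothed one) and the air hammer back into their own cut-outs in the black shadow tray, each lying flat on the yellow bottom of its pocket. Set them down rather than dropping them.

Things in the scene. Friction and masses are not known exactly. Their poses are not given: they have to be found in the camera images.
- chisel: Stone chisel lying flat, 190 mm long, about 0.6 kg: square shank 20 x 20 mm (x = -95 to +45, blue up to +15), plain dark steel blade 60 mm wide, 10 mm thick (x = +53 to +95). Origin: mid-length, on the underside; +x to the blade, z up. Grip across the shank (along y) at x = +5 mm, its centre of mass. The red-shanked toothed chisel is another tool.
- air_hammer: Air hammer lying flat, 160 mm long, about 0.55 kg: square aluminium body 36 x 36 mm with black grip band (x = -80 to +40), round steel nose 26 mm thick (x = +40 to +80), brass hose nipple at x = -62, 18 mm thick, sticking out 30 mm to +y. Origin: on the body's axis, mid-length, on the underside; +x to the nose, z up. Grip along y at x = -12 mm, its centre of mass.
- chisel_pocket (a point): Centre of the T-shaped chisel cut-out, on its yellow floor, 6 mm above the bench; axes as the chisel's when home (+x to the wide blade end, z up). Fixed black tray 240 x 290 mm, top 20 mm above the bench, pockets 14 mm deep. 210 mm long, 40 wide, 80 from x = +35 on: 10 mm room all round. Finger notch, equally deep, x = -17 to +27, 45 mm to each side of the axis.
- hammer_pocket (a point): Centre of the air hammer's cut-out in the same tray, on its yellow floor, 6 mm above the bench, 14 mm deep; axes as the hammer's when home (+x to the nose end, +y to the nipple side, z up). 180 mm long, 56 wide (46 from x = +50 on), nipple branch x = -81 to -43 out to y = +58: 10 mm room all round. Finger notch, equally deep, x = -34 to +10, y = -58 to +58.

How it is judged:
By the outcome, as a careful person would: the job done as asked, in the order asked, and still so for the second after the job is handed in, with the robot touching nothing.
It also fails if it takes over 61 s, if anything falls off the work surface, if the arm or the gripper's body presses on something with over 40 N, if the wrist force passes 120 N, or if a joint passes its speed limit or range.

### The arm

A 6-joint arm with a two-finger parallel gripper is mounted at the origin on the work surface. World frame = base frame: x ahead of the robot, y to its left, z up, the work surface at z = 0. Lengths are in m, angles in rad, forces in N, time in s.
With the tool pointing down it reaches from about 0.275 to 1 m from the base axis. Payload 8.4 kg.
Tool frame: the origin (TCP) lies on the centre line of the jaws, within the pads' length; the fingertips stand 17 mm ahead of it and the grasp point (between the pads) lies 2 mm behind it (bot.tcp_to_tips is the z of the fingertips in the tool frame, in m); z points along the fingers, y is the line along which they close (so a half turn about z gives the same grasp; the last joint's range is limited). The gripper opens to 85 mm and grips with 20 to 120 N. Pads are 22 mm wide; open, the fingers measure 114 mm over their backs; the gripper's body (76 mm by 85 mm) begins 54 mm behind the grasp point. The pads swing forward as they close: fully open they stand 13 mm farther back than shut.
Start: joints at [1.195, 0.353, 1.633, -0, 1.155, -0.002], TCP at [0.228, 0.582, 0.248] pointing down, gripper open.
Joint ranges: [-2.63, 2.63], [-0.92, 2.1], [0.06, 2.66], [-1.3, 4.44], [0, 2.69], [-3.02, 3.02]. Speed limits (rad/s): [2.22, 2.22, 2.79, 3.14, 3.14, 3.14].

### API

Orientations are given as a unit quaternion [x, y, z, w].
In Python, from workcell import bot gives the robot as it stands. Calls block until the motion is done:
- bot.reach(position, orientation): joint-space move of the TCP to a pose.
- bot.servo_line(position, ori=None, velocity=0.15): straight line of the TCP; ori=None keeps the orientation; velocity is the mean speed in m/s.
- bot.goto_joints(angles): joint-space move.
- bot.move_gripper(opening, strength=None): finger opening in m; strength is the grip in N (None keeps the last); returns when the fingers have stopped.
- bot.dwell(seconds).
- bot.solve_ik(position, orientation): joint angles nearest the present ones, or None.
- bot.get_obs(): the state.
- bot.read_camera(name): name is "side" or "top" or "wrist"; returns a dict with "frame" (400x640x3 uint8, red, green, blue), "intrinsics" (3x3 intrinsics, pixels), "dist" ([k1, k2, p1, p2, k3] as OpenCV has them; the pictures are not rectified), "view" (4x4, takes a point from world to camera coordinates). Camera axes: x right, y down, z forward; pixel columns grow to the right and rows downward; lengths in m; the calibration is good to about 2 mm. A picture is of the moment at which its call begins. There is no depth.
A pose or a line that the arm cannot do raises bot.IKError and nothing moves.
- bot.hand_in(): hands the job in; it is judged then, once.
The state is a dict: "time_s": time; "joint_pos": joint angles; "joint_vel": joint speeds; "joint_efforts": joint torques, N m; "position": TCP position; "orientation": TCP orientation; "wrist_force": force on the tool from outside, world axes, zero at the start; "ft_torque": the same for the moment, N m; "gripper_width": finger opening in m; "grip_force": force on a finger pad.
Only numpy, scipy, OpenCV 4.12 (cv2) and the standard library are available. Lean on these libraries where they do the work, as an engineer would, in place of code of your own. Each camera call takes 0.05 s, during which the arm holds its last target. There are 200 camera calls.

## Working session

There is one attempt and no reset: what is moved stays moved. The work goes in short steps, each a Python script; the robot and the scene stay as the last script left them, time stands still between calls to the robot, and variables do not carry over. Pictures are saved under pics/ and viewed, at most 10 in all, crops included, and the job is handed in when it is done.

```bash
mkdir -p pics
python3 - <<'E'
from workcell import bot
import cv2, numpy as np
for n in ["top","side"]:
    c=bot.read_camera(n); cv2.imwrite(f"pics/{n}0.png",c["frame"][:,:,::-1]); np.savez(f"pics/{n}0.npz",**{k:np.array(v) for k,v in c.items()})
    V=np.array(c["view"]); print(n,-V[:3,:3].T@V[:3,3],c["intrinsics"],c["dist"])
print(bot.get_obs())
E
```

```text
top [ 0.39608733 -0.03953148  1.23406356] [[511.94361451   0.         325.18019675]
 [  0.         511.94361451 207.32849245]
 [  0.           0.           1.        ]] [-0.07276967  0.          0.          0.          0.        ]
side [0.47960944 0.61812133 0.61488128] [[360.86816334   0.         316.10764406]
 [  0.         360.86816334 200.27307652]
 [  0.           0.           1.        ]] [-0.00137746  0.          0.          0.          0.        ]
{'time_s': 0.1, 'joint_pos': array([ 1.19459224e+00,  3.53564697e-01,  1.63406672e+00,  2.57897702e-05,
        1.15520676e+00, -2.40022254e-03]), 'joint_vel': array([-0.00093076, -0.00102171, -0.00175481, -0.00118643, -0.00105973,
        0.00067233]), 'joint_efforts': array([ 8.57094790e-06, -6.06355333e+01, -3.42819679e+01,  4.19705486e-05,
        3.94400849e-03,  2.22698753e-05]), 'position': array([0.22806621, 0.5814604 , 0.24764263]), 'orientation': array([ 1.85820766e-01,  9.82583460e-01, -6.09415617e-04, -1.28770296e-04]), 'wrist_force': array([-0.2937201 , -0.24065411,  0.57769077]), 'ft_torque': array([ 0.00197721,  0.00493401, -0.00832096]), 'grip_force': 0.0, 'gripper_width': 0.08537541395654195}
```

View pics/top0.png

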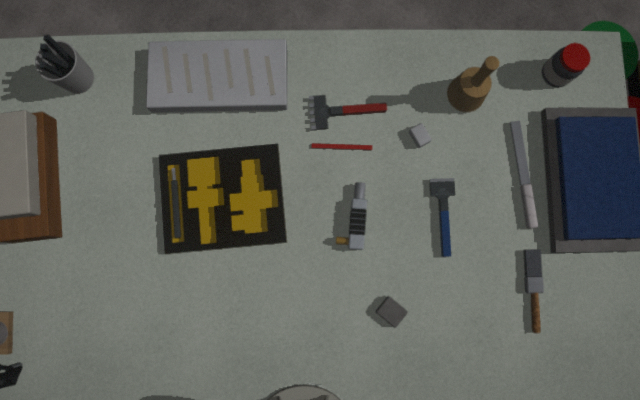

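View pics/side0.png

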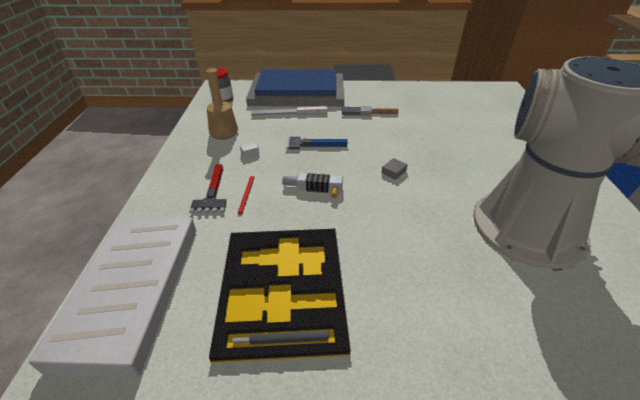

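Top view: the blue chisel is at about (443,215) with its blade up. The air hammer is at (357,215), nose up and nipple at lower left. The T pocket is at (205,200), the hammer pocket at (253,197), and the tray has its corners around (160,155)–(285,243). Next I get coarse positions, then wrist views.

```bash
cat > h.py <<'E'
import numpy as np, cv2
from scipy.spatial.transform import Rotation as R
def cast(c,px,z):
    """pixels -> world points on plane z"""
    u=cv2.undistortPoints(np.array(px,float).reshape(-1,1,2),np.array(c["intrinsics"]),np.array(c["dist"])).reshape(-1,2)
    V=np.array(c["view"]);Rw=V[:3,:3].T;o=-Rw@V[:3,3]
    d=np.c_[u,np.ones(len(u))]@Rw.T
    return (o+d*((np.broadcast_to(z,len(u))-o[2])/d[:,2])[:,None])
def down(yaw):  # tool down; tool x at world angle yaw, tool y at yaw-90deg
    return R.from_matrix(np.array([[np.cos(yaw),np.sin(yaw),0],[np.sin(yaw),-np.cos(yaw),0],[0,0,-1]])).as_quat()
def snap(bot,name,tag):
    c=bot.read_camera(name); cv2.imwrite(f"pics/{tag}.png",c["frame"][:,:,::-1]); np.savez(f"pics/{tag}.npz",**{k:np.array(v) for k,v in c.items()}); return c
E
python3 - <<'E'
from h import *
from workcell import bot
c=np.load("pics/top0.npz")
print(cast(c,[[443,215],[443,180],[447,255],[357,215],[360,183],[357,248],[340,240]],0.02).round(3))
print(cast(c,[[160,155],[278,145],[286,242],[167,252],[205,200],[253,197]],0.02).round(3))
w=bot.read_camera("wrist");V=np.array(w["view"]);o=bot.get_obs()
T=np.eye(4);T[:3,:3]=R.from_quat(o["orientation"]).as_matrix();T[:3,3]=o["position"]
print((V@T).round(3),w["intrinsics"],w["dist"])
for p in [(0.46,.2),(.4,-.2)]:
  for yaw in (0,np.pi/2,-np.pi/2,np.pi): print(p,yaw,bot.solve_ik([*p,.35],down(yaw)))
E
```

```text
[[ 0.515 -0.343  0.02 ]
 [ 0.6   -0.347  0.02 ]
 [ 0.419 -0.349  0.02 ]
 [ 0.519 -0.136  0.02 ]
 [ 0.596 -0.145  0.02 ]
 [ 0.44  -0.134  0.02 ]
 [ 0.46  -0.094  0.02 ]]
[[0.672 0.338 0.02 ]
 [0.692 0.051 0.02 ]
 [0.457 0.034 0.02 ]
 [0.437 0.316 0.02 ]
 [0.56  0.227 0.02 ]
 [0.566 0.112 0.02 ]]
[[ 0.001  1.    -0.     0.001]
 [-0.96   0.001 -0.279  0.033]
 [-0.279  0.     0.96   0.14 ]
 [ 0.     0.     0.     1.   ]] [[338.93288097   0.         321.81268961]
 [  0.         338.93288097 195.00628029]
 [  0.           0.           1.        ]] [-0.038178  0.        0.        0.        0.      ]
(0.46, 0.2) 0 [ 4.07136890e-01  6.96075799e-02  1.76425027e+00 -4.44089210e-16
  1.30773481e+00  1.97793322e+00]
(0.46, 0.2) 1.5707963267948966 [ 4.07136890e-01  6.96075799e-02  1.76425027e+00 -4.44089210e-16
  1.30773481e+00  4.07136890e-01]
(0.46, 0.2) -1.5707963267948966 [ 4.07136890e-01  6.96075799e-02  1.76425027e+00 -4.44089210e-16
  1.30773481e+00 -2.73445576e+00]
(0.46, 0.2) 3.141592653589793 [ 4.07136890e-01  6.96075799e-02  1.76425027e+00 -4.44089210e-16
  1.30773481e+00 -1.16365944e+00]
(0.4, -0.2) 0 [-4.67001717e-01 -2.53368873e-02  1.86177870e+00 -4.44089210e-16
  1.30515084e+00  1.10379461e+00]
(0.4, -0.2) 1.5707963267948966 [-4.67001717e-01 -2.53368873e-02  1.86177870e+00 -4.44089210e-16
  1.30515084e+00 -4.67001717e-01]
(0.4, -0.2) -1.5707963267948966 [-4.67001717e-01 -2.53368873e-02  1.86177870e+00 -4.44089210e-16
  1.30515084e+00  2.67459094e+00]
(0.4, -0.2) 3.141592653589793 [-4.67001717e-01 -2.53368873e-02  1.86177870e+00 -4.44089210e-16
  1.30515084e+00 -2.03779804e+00]
```

Run:
```python
from h import *
from workcell import bot
bot.reach([.60,.19,.25],down(0)); bot.dwell(.2); snap(bot,"wrist","w_tray")
bot.reach([.55,-.24,.25],down(0)); bot.dwell(.2); snap(bot,"wrist","w_tools")
print(bot.get_obs()["time_s"])
```

```text
4.1917
```

View pics/w_tray.png

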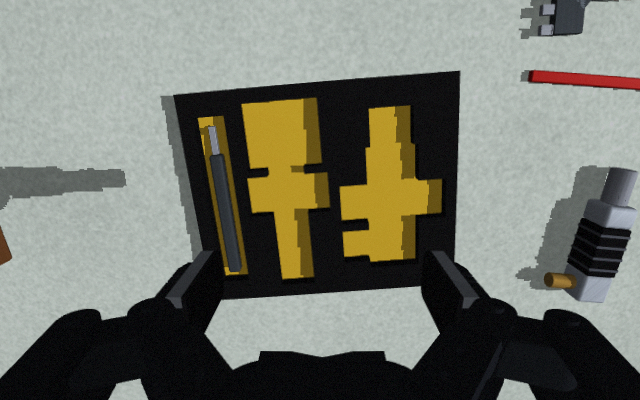

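View pics/w_tools.png

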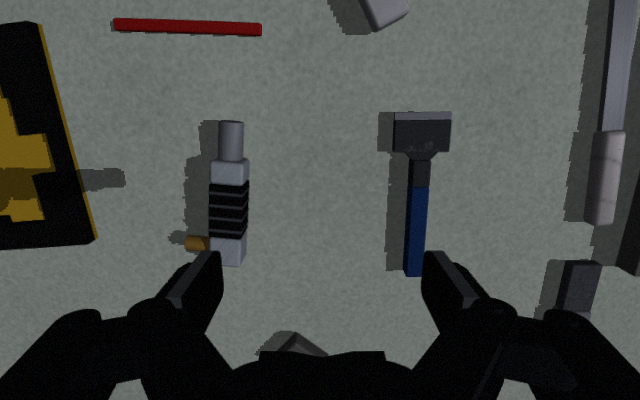

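Wrist tray view: the T pocket spans (243–330, 97–280) and the hammer pocket (340–442, 107–262), with its nipple branch on the left (+y) near the bottom. Tools view: the hammer is at (228,195), nose up and nipple left at (195,243). The chisel is at (417,200), blade up.

Run:
```python
from h import *
c=np.load("pics/w_tray.npz");f=c["frame"];hsv=cv2.cvtColor(f,cv2.COLOR_RGB2HSV)
m=cv2.inRange(hsv,(18,120,60),(32,255,255))
for k in cv2.findContours(m,cv2.RETR_EXTERNAL,cv2.CHAIN_APPROX_NONE)[0]:
    if cv2.contourArea(k)>4000:
        p=cv2.approxPolyDP(k,3,True).reshape(-1,2)
        print(np.c_[p,1000*cast(c,p,.02)[:,:2],1000*cast(c,p,.006)[:,:2]].round(0).astype(int))
k=cv2.inRange(hsv,(0,0,0),(179,255,35))
d=np.load("pics/w_tools.npz");f=d["frame"]
a=cv2.resize(f[100:290,370:465],None,fx=3,fy=3,interpolation=0);b=cv2.resize(f[100:290,165:265],None,fx=3,fy=3,interpolation=0)
cv2.imwrite("pics/crop1.png",np.hstack([b,a])[:,:,::-1])
hsv=cv2.cvtColor(f,cv2.COLOR_RGB2HSV)
m=cv2.inRange(hsv,(100,110,20),(130,255,255))
for k in cv2.findContours(m,cv2.RETR_EXTERNAL,cv2.CHAIN_APPROX_NONE)[0]:
    if cv2.contourArea(k)>300:
        p=cv2.approxPolyDP(k,2,True).reshape(-1,2)
        print(np.c_[p,1000*cast(d,p,.02)[:,:2],1000*cast(d,p,.0)[:,:2]].round(0).astype(int))
V=d["view"];print(-V[:3,:3].T@V[:3,3])
```

```text
[[409 105 663 101 663  97]
 [368 109 659 143 658 141]
 [367 183 581 141 577 139]
 [340 186 577 170 574 169]
 [341 219 539 168 534 167]
 [366 218 541 140 536 138]
 [369 229 527 136 522 134]
 [342 232 524 167 518 166]
 [344 256 494 164 487 163]
 [366 254 497 138 490 136]
 [370 261 488 133 480 131]
 [414 257 493  83 486  78]
 [414 216 543  87 538  83]
 [441 210 550  57 545  52]
 [441 179 586  61 582  55]
 [418 180 584  85 581  81]
 [414 175 590  90 587  86]]
[[316  98 669 196 669 196]
 [241 104 664 272 663 275]
 [250 168 597 266 594 269]
 [267 167 598 248 595 250]
 [269 173 592 246 589 248]
 [265 177 587 251 584 253]
 [247 178 586 270 583 273]
 [251 210 550 268 545 271]
 [274 212 548 242 543 245]
 [283 279 464 235 456 237]
 [313 276 468 200 460 200]
 [307 209 551 206 546 206]
 [329 206 555 182 550 181]
 [327 173 592 184 589 184]
 [305 173 592 208 589 208]
 [302 167 598 211 595 211]
 [321 161 605 190 602 190]]
[[ 408  186  528 -334  523 -339]
 [ 412  194  519 -339  514 -345]
 [ 410  197  516 -337  510 -342]
 [ 407  196  517 -334  511 -339]
 [ 407  201  511 -334  505 -339]
 [ 408  199  514 -335  507 -340]
 [ 410  202  510 -337  504 -343]
 [ 407  204  508 -334  501 -340]
 [ 410  205  507 -338  500 -343]
 [ 410  218  491 -339  484 -344]
 [ 407  220  489 -336  482 -341]
 [ 409  233  473 -339  465 -345]
 [ 404  238  467 -334  459 -339]
 [ 408  235  471 -338  462 -344]
 [ 409  239  466 -340  457 -345]
 [ 406  246  457 -337  448 -342]
 [ 407  266  432 -340  421 -346]
 [ 403  268  429 -335  418 -341]
 [ 407  269  428 -340  417 -346]
 [ 407  276  419 -341  407 -347]
 [ 421  276  419 -358  407 -364]
 [ 428  188  526 -356  521 -362]]
[ 0.62138982 -0.24035498  0.37535783]
```

View pics/crop1.png

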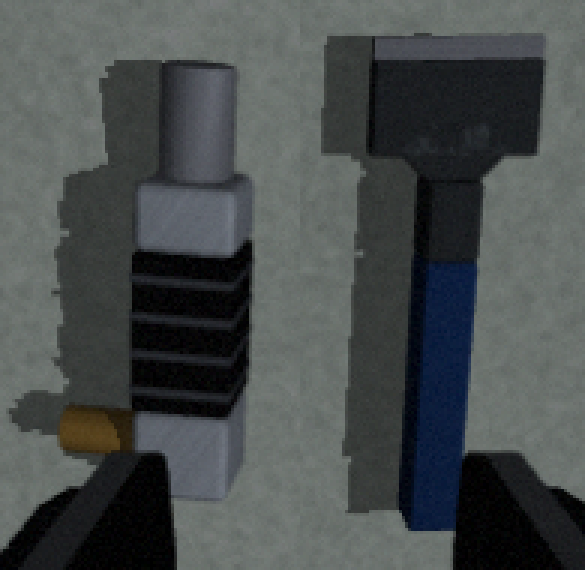

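Run:
```python
from h import *
d=np.load("pics/w_tools.npz")
def P(n,L): 
    for p,z in L: print(n,p,(1000*cast(d,[p],z)[0]).round(1))
P("blade",[((451.7,118.3),.01),((449,152.7),.01),((394.3,112.7),0),((393,150.7),0),((422,111.7),0)])
P("shank botL",[((403.3,271.7),0),((408.3,160),0)])
P("shank topR",[((428.3,187.3),.02),((430.5,162),.02)])
P("tail topL",[((407.3,276),.02)])
P("ham topL",[((211,161.7),.036),((209.3,250),.036)])
P("ham topR",[((243.7,163.3),.036),((242.3,238.3),.036)])
P("ham botR",[((249,160),0),((246,250),0)])
P("tail",[((241,266),.036)]); P("nose",[((218.3,140),.018),((243.7,140),.018),((231,120.5),.018)])
P("body front",[((225,160),.036)])
c=np.load("pics/top0.npz");hsv=cv2.cvtColor(c["frame"],cv2.COLOR_RGB2HSV)
m=cv2.inRange(hsv,(100,110,20),(130,255,255));m[:,:430]=0;m[:,460:]=0
p=cv2.boxPoints(cv2.minAreaRect(cv2.findNonZero(m)));print(cast(c,p,.02).round(4))
```

```text
blade (451.7, 118.3) [ 600.  -377.9   10. ]
blade (449, 152.7) [ 563.3 -378.8   10. ]
blade (394.3, 112.7) [ 604.9 -318.5    0. ]
blade (393, 150.7) [ 563.6 -319.5    0. ]
blade (422, 111.7) [ 606.2 -348.5    0. ]
shank botL (403.3, 271.7) [ 413.2 -341.6    0. ]
shank botL (408.3, 160) [ 553.2 -337.3    0. ]
shank topR (428.3, 187.3) [ 526.9 -356.2   20. ]
shank topR (430.5, 162) [ 554.8 -356.1   20. ]
tail topL (407.3, 276) [ 418.6 -341.3   20. ]
ham topL (211, 161.7) [ 557.6 -127.4   36. ]
ham topL (209.3, 250) [ 459.2 -116.6   36. ]
ham topR (243.7, 163.3) [ 556.  -160.8   36. ]
ham topR (242.3, 238.3) [ 473.4 -154.    36. ]
ham botR (249, 160) [ 552.8 -158.5    0. ]
ham botR (246, 250) [ 442.3 -148.4    0. ]
tail (241, 266) [ 439.9 -150.3   36. ]
nose (218.3, 140) [ 577.4 -131.2   18. ]
nose (243.7, 140) [ 577.4 -158.    18. ]
nose (231, 120.5) [ 597.6 -146.    18. ]
body front (225, 160) [ 559.4 -141.9   36. ]
[[ 0.5249 -0.3365  0.02  ]
 [ 0.5257 -0.355   0.02  ]
 [ 0.4194 -0.3567  0.02  ]
 [ 0.4187 -0.3383  0.02  ]]
```

```bash
cat >> h.py <<'E'
def pick(bot,x,y,z,yaw,opening,force):
    bot.move_gripper(opening)
    bot.reach([x,y,.12],down(yaw)); bot.servo_line([x,y,z+.02],velocity=.12); bot.servo_line([x,y,z],velocity=.04)
    bot.move_gripper(0.0,force); o=bot.get_obs(); print("grip",o["gripper_width"],o["grip_force"],o["position"],o["wrist_force"],o["time_s"])
    p=o["position"]
    bot.servo_line([p[0],p[1],.06],velocity=.08); bot.servo_line([p[0],p[1],.2],velocity=.25)
E
python3 - <<'E'
from h import *
from workcell import bot
print(bot.tcp_to_tips)
pick(bot,.517,-.348,.0205,.022,.06,60)
o=bot.get_obs();print(o["gripper_width"],o["wrist_force"],o["time_s"])
bot.reach([.50,.20,.20],down(.087)); bot.dwell(.2); snap(bot,"wrist","w_held"); snap(bot,"top","t_held")
print(bot.get_obs()["position"],bot.get_obs()["time_s"])
E
python3 -c "
import cv2,numpy as np
a=cv2.imread('pics/w_held.png');b=cv2.imread('pics/t_held.png')[100:300,120:480]
cv2.imwrite('pics/held.png',np.vstack([cv2.resize(a,(640,400)),b.repeat(1,0)[:, :360].copy() if 0 else cv2.copyMakeBorder(b,0,0,0,280,0)]))"
```

```text
0.017
grip 0.018405864998986547 60.1552551984787 [ 0.5172031  -0.34792852  0.02098308] [-0.50664733  3.16467743  6.18062085] 7.2
0.01856392845086341 [-0.13640081 -0.17479249 -6.17514361] 8.55
[0.50020171 0.19959798 0.19999152] 10.825
```

View pics/held.png

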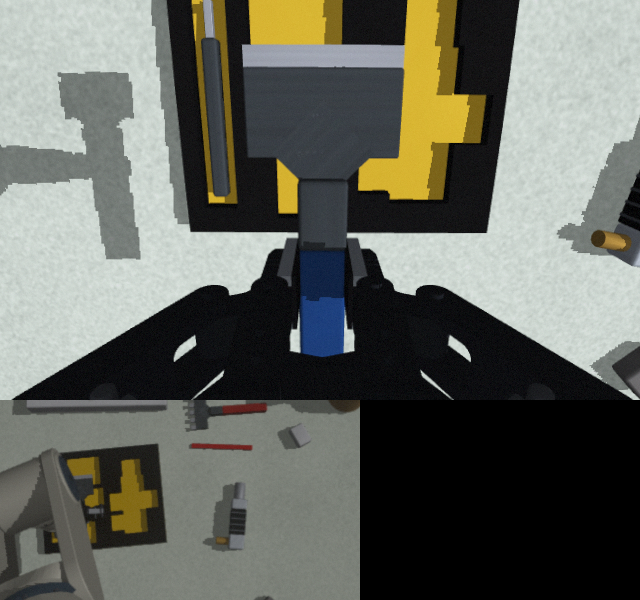

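The chisel is held straight along the tool axis, with its blade front edge at row 45 and centred on column 323. I'll use that edge to correct the x offset, then place it.

```bash
cat >> h.py <<'E'
def place(bot,x,y,z,yaw,opening):
    q=down(yaw)
    bot.reach([x,y,.12],q); bot.servo_line([x,y,z+.012],velocity=.08); f0=bot.get_obs()["wrist_force"][2]
    for dz in np.arange(.004,-.0021,-.001):
        bot.servo_line([x,y,z+dz],velocity=.04 if dz>.0035 else .02); o=bot.get_obs()
        if o["wrist_force"][2]-f0>4: break
    print("down",dz,f0,o["wrist_force"],o["position"])
    bot.move_gripper(opening); bot.servo_line([x,y,z+.05],velocity=.08); bot.servo_line([x,y,.2],velocity=.25)
E
python3 - <<'E'
from h import *
from workcell import bot
c=np.load("pics/w_held.npz")
e=cast(c,[[323,44.5]],.1795)[0]-[.5002,.1996,0]
u=np.array([np.cos(.087),np.sin(.087)]);s=e[:2]@u;print("front ahead of TCP",s,"lateral",e[:2]@[-u[1],u[0]])
g=.095-s   # grip x in chisel frame
if abs(g-.005)>.006: raise SystemExit("check")
t=np.array([.562,.227])+g*u;print(g,t)
place(bot,*t,.0265,.087,.045)
bot.reach([.60,.19,.25],down(0)); bot.dwell(.2); snap(bot,"wrist","w_after1"); print(bot.get_obs()["time_s"])
E
```

```text
front ahead of TCP 0.09114502360556857 lateral -0.001974291889260055
0.003854976394431428 [0.5658404  0.22733496]
down 0.0 -4.963805047478262 [-1.68854427 -1.78760214  2.71475474] [0.56596643 0.22736922 0.02699249]
16.275
```

View pics/w_after1.png

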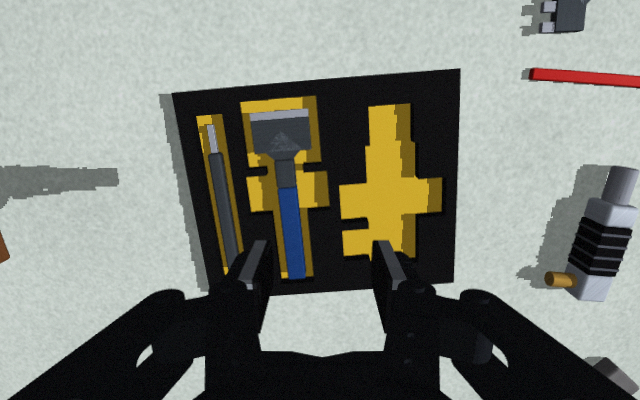

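The chisel lies inside its T pocket with yellow showing all round; the blade is at (280,133) and the tail at (295,277). Contact came exactly at floor height. Now the hammer.

Run:
```python
from h import *
from workcell import bot
pick(bot,.507,-.139,.0225,-.095,.075,60)
o=bot.get_obs();print(o["gripper_width"],o["wrist_force"],o["ft_torque"])
bot.reach([.50,.11,.20],down(.087)); bot.dwell(.2); snap(bot,"wrist","w_held2")
print(bot.get_obs()["position"],bot.get_obs()["time_s"])
```

```text
grip 0.035180197775132024 60.68005442619324 [ 0.50730078 -0.13865968  0.02302523] [-0.27394068  3.7829422   5.24579991] 19.9333
0.03497664644613863 [-0.30453491  0.83593688 -6.82990339] [-0.01240508  0.0113331   0.00819117]
[0.50023825 0.10890164 0.19994467] 22.4917
```

View pics/w_held2.png

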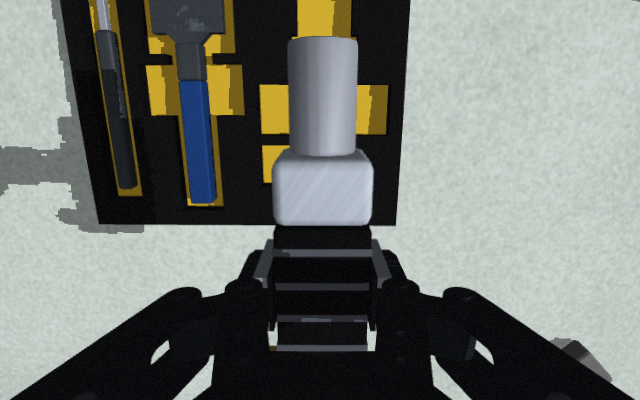

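The hammer is held straight on column 322, nose front at row 37 and body front top edge at about row 150.

Run:
```python
from h import *
from workcell import bot
c=np.load("pics/w_held2.npz")
u=np.array([np.cos(.087),np.sin(.087)])
s=(cast(c,[[322,37],[322,150]],[.1955,.2135])[:,:2]-[.5002,.1089])@u;print(s, .08-s[0], .04-s[1])
g=(.08-s[0]+.04-s[1])/2
if abs(g+.012)>.006: raise SystemExit("check")
t=np.array([.572,.1125])+g*u;print(t)
place(bot,*t,.0285,.087,.058)
bot.reach([.60,.19,.25],down(0)); bot.dwell(.2); snap(bot,"wrist","w_after2"); print(bot.get_obs()["time_s"])
```

```text
[0.09135323 0.05389707] -0.0113532250794902 -0.013897065212187573
[0.5594226 0.111403 ]
down 0.0 -6.77089616509402 [-3.56591936 -0.39098855  4.00897128] [0.55952766 0.1114227  0.02905376]
27.9667
```

View pics/w_after2.png

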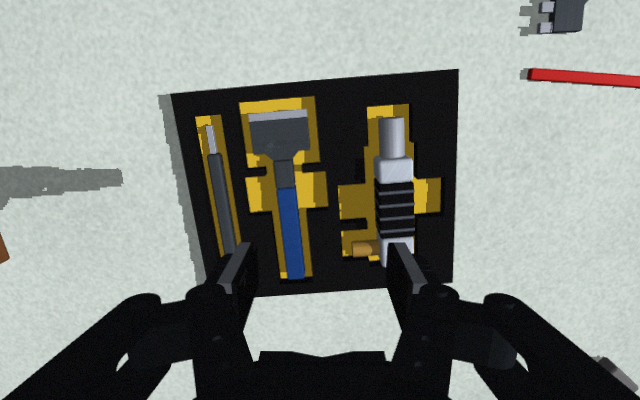

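The hammer lies in its pocket: nose at (390,135), nipple in its branch at (362,249), yellow visible around it. Contact came at floor height, and the chisel hasn't moved.

```bash
python3 -c "
from workcell import bot
print(bot.hand_in())"
```

```text
the job is handed in; nothing more can be done
None
```

The blue chisel, then the air hammer, were set down in their own tray pockets; each met the pocket floor at the expected height, the last picture shows both lying inside, and I handed the job in at about 28 s of the 61 s allowed.

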